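Gauge the bore of a centrifuge sleeve

ROBOT

A 6-joint arm with a two-finger parallel gripper is mounted at the origin on the work surface. World frame = base frame: x ahead of the robot, y to its left, z up, the work surface at z = 0. Lengths are in m, angles in rad, forces in N, time in s.
With the tool pointing down it reaches from about 0.375 to 0.975 m from the base axis. Payload 3.8 kg.
Tool frame: the origin (TCP) lies at the very end of the fingers, on their centre line; the grasp point (between the pads) lies 19 mm behind it; z points along the fingers, y is the line along which they close (so a half turn about z gives the same grasp; the last joint's range is limited). The gripper opens to 85 mm and grips with 20 to 120 N. Pads are 22 mm wide; open, the fingers measure 114 mm over their backs; the gripper's body (76 mm by 85 mm) begins 54 mm behind the grasp point. The pads swing forward as they close: fully open they stand 13 mm farther back than shut.
Start: joints at [1.068, 0.264, 1.604, -0, 1.274, -0.037], TCP at [0.303, 0.603, 0.231] pointing down, gripper open.
Joint ranges: [-2.63, 2.63], [-0.94, 2.18], [0.31, 2.57], [-1.31, 4.45], [0, 2.66], [-2.55, 2.55]. Speed limits (rad/s): [2.57, 2.57, 3.14, 3.14, 3.14, 3.14].

INTERFACE

Orientations are given as a rotation vector (axis times angle).
In Python, from workcell import * gives the robot as it stands.
- The arm moves only by the shell command python3 -m crank 'ROWS' [OPENING] [FORCE]. ROWS is JSON, a list that holds one entry, the list of rows, each a list of 6 numbers: the shift along the tool's x, y, z in cm, then the turn, a rotation vector about the tool's x, y, z in rad. In form: [[[dx, dy, dz, ax, ay, az], ...]]. A call has 1 to 8 rows; each row shifts and turns the commanded pose from where the row before left it, along the tool's axes as they then stand; what a row does not reach is not made up. A row lasts 1/12 s, in which the tool goes at most 41.7 mm and 7.16 degrees, less where a joint would pass 70% of its speed; a pose out of reach is approached as far as the arm can. A call with a gripper value outside its range is refused whole. OPENING is the finger opening in cm, from 0 to 8.54, set as the call begins (- or left out, the last holds). The fingers move at their own pace and stop on an object; FORCE is the grip in N (left out, the last holds). Time passes only in rows, so rows that do not move let the fingers close. It gives the time, the measured TCP pose, the force, the opening and the grip force at its end, in the units of the state.
- read_state(): the state, without advancing time (a new reading comes with each control period).
- read_camera(name): name is "scene" or "top"; returns the picture (420x560x3 uint8, blue, green, red); there is no depth.
- camera_model(name): a dict with "camera_matrix" (3x3 intrinsics, pixels), "k1" (the pictures are not rectified: a ray, as slopes to the right and down, at radius r is drawn at 1 + k1 r^2 times it, then the intrinsics apply), "R" (3x3) and "t" (3): a world point X has camera coordinates R X + t. Camera axes: x right, y down, z forward; pixel columns grow to the right and rows downward; lengths in m; the calibration is good to about 2 mm. A picture is of the moment at which its call begins. camera_model takes no time and is no camera call.
- finish_job(): hands the job in; it is judged then, once.
The state is a dict: "time": time; "q": joint angles; "joint_vel": joint speeds; "joint_torque": joint torques, N m; "tool_pos": TCP position; "tcp_rot": TCP orientation; "wrist_force": force on the tool from outside, world axes, zero at the start; "torque": the same for the moment, N m; "width": opening from 0.0 (shut) to 1.0 (fully open); "grip_force": force on a finger pad.
Only numpy, scipy, OpenCV 4.12 (cv2) and the standard library are available. Lean on these libraries where they do the work, as an engineer would, in place of code of your own. Each camera call takes 0.05 s, during which the arm holds its last target. There are 200 camera calls.

TASK

Check the bore of the orange centrifuge sleeve on the gauging station: push it along the lane with the ram until it sits against the stop under the gauge, lower the locked gauge head well down into the bore, slide the red lock tab right over to green so that the spring plungers come out onto the bore wall, then slide it right back to red to hold the reading. Raise the head all the way out again, leaving the sleeve standing at the stop and the gauge locked at the bore's width. Never let the plungers spring out in the open, do not tip the sleeve, and leave the other things on the bench where they are.

Things in the scene. Friction and masses are not known exactly. Their poses are not given: they have to be found in the camera images.
- station: fixed bench gauging station: white base plate 235 x 205 x 10 mm, aluminium-walled lane 68 mm wide (walls 28 mm high over the bench) along its x axis to a steel V-stop, and, 115 mm to +y, a steel column 235 mm high. Origin on the vertical gauge axis at bench level (z = 0); x along the lane, away from the robot, z up. x and y below are these axes
- nest (a point): on the gauge axis at the lane's floor, 10 mm above the bench: where the underside centre of the sleeve comes when it touches both faces of the V-stop
- sleeve: the orange sleeve to gauge: loose upright ring, 64 mm outside, bore 44 mm, 60 mm high, about 0.28 kg, standing in the lane 45 to 66 mm short of the stop. Origin at the centre of its underside, z along its axis
- ram (a joint): ram that pushes along the lane, m: 0 drawn back towards the robot, grows towards the stop (end stop at 0.072); at 0.070 it has pushed the sleeve fully against the V-stop. Slides with about 2 N of friction and stays where it is left
- ram_handle (a point): top centre of the ram's upright black handle, a post 18 mm in diameter, 25 to 85 mm above the bench; it moves with the ram along x and can be pushed from its -x side with shut fingers. At ram 0.070 it still lies 85 mm before the gauge axis
- carriage (a joint): height slide of the white gauge carriage, m: 0 raised, grows downward to 0.055 lowered (plungers then 38 mm above the bench, about the sleeve's mid-height). Counterbalanced, about 4 N of friction, stays where left. It is 50 mm wide along x, 25 mm thick, and reaches along y from the column to 100 mm to -y of the gauge axis
- knob (a point): top centre of the carriage's knob, on the gauge axis, 200 mm above the bench when raised, 145 when lowered. A black neck 20 mm in diameter and 37 mm tall stands on the carriage's top (45 mm below this point) under a blue cap 30 mm in diameter, 8 mm thick. Grip the neck from above, any yaw, fingertips a few mm over the carriage
- head (a point): underside centre of the steel gauge head (26 mm in diameter, on a thin stem below the carriage): 85 mm above the bench when raised, 15 mm over the sleeve's top; 30 mm above the bench when fully lowered
- lock (a joint): red lock tab, m: 0 = locked (towards the robot, red mark), grows along x to 0.024 = free (green mark). It grips the plungers firmly below 0.006 and lets go at about 0.012. About 4 N of friction, stays where it is left
- lock_tab (a point): top centre of the red lock tab, which stands on the carriage's top 79 mm to the -y side of the knob: 12 mm along x, 20 mm along y, 34 mm tall, its top 34 mm above the carriage's top. Push it with shut fingers: on its -x side to free, on its +x side to lock. The carriage itself does not give sideways
- tip_l (a point): outer tip of the +y plunger of the gauge head, brass, 7 mm in diameter
- tip_r (a point): outer tip of the -y plunger. The tips are 31 mm apart when pushed in (at the start, locked), about 44 mm apart in the sleeve's bore, 61 mm apart sprung out in the open. Each springs out with about 0.5 N
- sleeve_blue: bystander: blue sleeve, 60 mm across, 60 mm high, standing to -y of the station; origin at its underside centre
- sleeve_grey: bystander: grey sleeve, 56 mm across, 60 mm high, standing to -y of the station; origin at its underside centre
- reagent: bystander: white bottle, 64 mm across, 140 mm high; origin at its underside centre
- beaker: bystander: clear beaker, 72 mm across, 85 mm high; origin at its underside centre
- tipbox: bystander: orange tip box 85 x 120 x 45 mm; origin at its underside centre
- pipette: bystander: lying pipette about 250 mm long, white grip and blue shaft along its x axis, 26 mm thick; origin on the bench under the rear end of its grip
- jar: bystander: amber jar, 56 mm across, 70 mm high; origin at its underside centre
Things that resemble listed ones, but are neither listed nor needed, are in the scene too. Leave any pink or turquoise look-alike of the sleeve alone.

How it is judged:
On the way, in this order (a step that is already met when the one before it is completed fails the run):
1. the ram has pushed the orange sleeve, upright, against the stop under the gauge (horizontal distance between sleeve and nest below 0.005 m and angle between sleeve's own z axis and vertical below 0.08 rad and value of joint ram above 0.06 m), for 0.1 s.
2. the head is well down in the bore, still locked with its plungers in (horizontal distance between sleeve and nest below 0.005 m and angle between sleeve's own z axis and vertical below 0.08 rad and value of joint carriage above 0.043 m and value of joint lock below 0.005 m and distance between tip_l and tip_r below 0.036 m), for 0.1 s.
3. the lock is freed and the plungers have come out onto the bore wall (horizontal distance between sleeve and nest below 0.005 m and angle between sleeve's own z axis and vertical below 0.08 rad and value of joint carriage above 0.043 m and value of joint lock above 0.015 m and distance between tip_l and tip_r between 0.042 and 0.047 m), for 0.1 s.
4. the lock is shut again with the plungers on the bore wall, head still down (horizontal distance between sleeve and nest below 0.005 m and angle between sleeve's own z axis and vertical below 0.08 rad and value of joint carriage above 0.043 m and value of joint lock below 0.005 m and distance between tip_l and tip_r between 0.042 and 0.047 m), for 0.1 s.
At the end, for the whole second after the job is handed in: the gauge head is raised clear (carriage within 8 mm of its top), the lock is shut (within 5 mm), the plunger tips are 42 to 47 mm apart, and the orange sleeve stands at rest on the lane floor, upright (within about 4.5 degrees) and within 5 mm of the gauge axis (value of joint carriage below 0.008 m and value of joint lock below 0.005 m and distance between tip_l and tip_r between 0.042 and 0.047 m and horizontal distance between sleeve and nest below 0.005 m and angle between sleeve's own z axis and vertical below 0.08 rad and height (world z) of sleeve below 0.013 m and linear speed of sleeve below 0.02 m/s and velocity of joint carriage below 0.01 m/s); the robot touches nothing.
It fails at once if the plungers spring out beyond the bore's width (tips over 51 mm apart) (distance between tip_l and tip_r above 0.051 m).
It fails at once if the orange sleeve is tipped more than about 17 degrees (angle between sleeve's own z axis and vertical above 0.3 rad).
It fails at once if another thing on the bench is moved more than 30 mm (distance of any of sleeve_blue, sleeve_grey, reagent, beaker, tipbox, pipette, jar from where it was at the start of the episode above 0.03 m).
It also fails if it takes over 72 s, if anything falls off the work surface, if the arm or the gripper's body presses on something with over 40 N, if the wrist force passes 120 N, or if a joint passes its speed limit or range.

## Working session

There is one attempt and no reset: what is moved stays moved. The work goes in short steps, Python scripts to look and compute and a shell command to move; the robot and the scene stay as the last step left them, time stands still between calls to the robot, and variables do not carry over. Pictures are saved under pics/ and viewed, at most 13 in all, crops included, and the job is handed in when it is done.

```bash
mkdir -p pics; ls; python3 - <<'E'
from workcell import *
import cv2,numpy as np
for n in("scene","top"):
    cv2.imwrite(f"pics/{n}0.png",read_camera(n)); m=camera_model(n); print(n,{k:np.round(v,4).tolist() for k,v in m.items()})
s=read_state();print(s)
E
```

```text
pics
scene {'camera_matrix': [[447.5436, 0.0, 273.5804], [0.0, 447.5436, 205.4228], [0.0, 0.0, 1.0]], 'k1': -0.0692, 'R': [[0.1224, 0.9922, 0.0224], [0.5849, -0.0539, -0.8093], [-0.8018, 0.1122, -0.587]], 't': [-0.0539, -0.2095, 1.6097]}
top {'camera_matrix': [[399.0086, 0.0, 273.3403], [0.0, 399.0086, 212.6905], [0.0, 0.0, 1.0]], 'k1': -0.0536, 'R': [[0.0293, -0.9996, 0.005], [-0.9826, -0.0297, -0.1835], [0.1836, 0.0005, -0.983]], 't': [-0.0275, 0.5507, 1.1621]}
{'time': 0.1, 'q': array([ 1.06810755e+00,  2.64690727e-01,  1.60525654e+00,  7.37770437e-06,
        1.27373838e+00, -3.68957975e-02]), 'joint_vel': array([-0.00080215, -0.00100368, -0.00340512, -0.00095569, -0.00051434,
       -0.00026563]), 'joint_torque': array([ 1.06068783e-03, -5.16708004e+01, -3.68591022e+01,  1.46586553e-04,
        6.34959593e-03,  1.52408842e-05]), 'tool_pos': array([0.30283173, 0.60249264, 0.23006753]), 'tcp_rot': array([-0.72494209, -3.05622412,  0.00316522]), 'wrist_force': array([-0.9959119 , -1.04049352, -0.36439635]), 'torque': array([ 0.03355835, -0.00573333, -0.04360748]), 'grip_force': 0.0, 'width': 1.0041882078463777}
```

View pics/scene0.png

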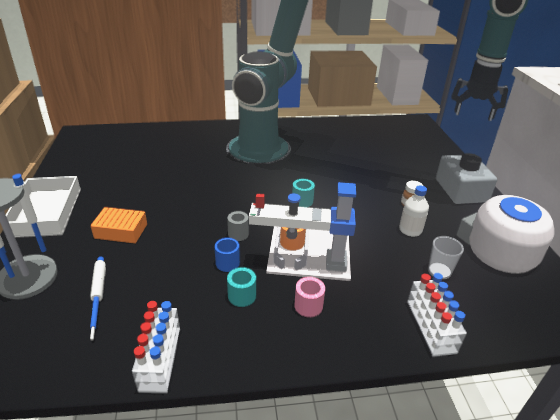

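View pics/top0.png

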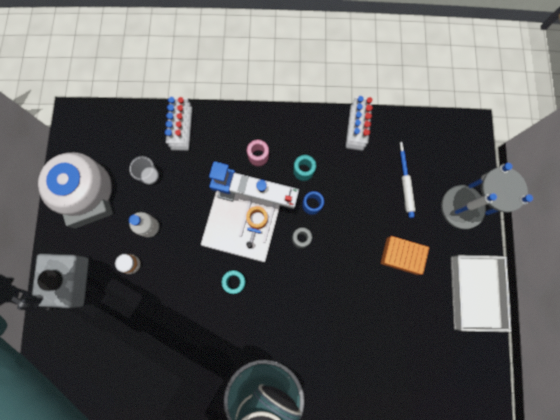

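The scene view shows the station with the orange sleeve at (292,238) in the lane, the red tab at (260,200) and the knob at (294,204). In the top view the sleeve is at (256,217), the knob cap at (262,186), the tab at (290,198) and the ram handle near (250,245). Sleeve candidates are orange (256,217), turquoise (233,282) and (305,167), pink (258,152), blue (313,203) and grey (302,237). Only the one at (256,217) is orange and in the lane.

```bash
cat > h.py <<'E'
from workcell import *
import cv2,numpy as np
from scipy.spatial.transform import Rotation as Rn
def ray(n,uv):
    m=camera_model(n);K=np.array(m["camera_matrix"]);R=np.array(m["R"]);t=np.array(m["t"])
    p=cv2.undistortPoints(np.array([[uv]],float),K,np.array([m["k1"],0,0,0,0.]))[0,0]
    return -R.T@t, R.T@np.array([p[0],p[1],1])
def onz(n,uv,z):
    o,d=ray(n,uv); return o+d*(z-o[2])/d[2]
def proj(n,X):
    m=camera_model(n);return cv2.projectPoints(np.array([X],float),cv2.Rodrigues(np.array(m["R"]))[0],np.array(m["t"]),np.array(m["camera_matrix"]),np.array([m["k1"],0,0,0,0.]))[0][0,0]
def tri(u1,u2):
    o1,d1=ray("scene",u1);o2,d2=ray("top",u2)
    s=np.linalg.lstsq(np.c_[d1,-d2],o2-o1,rcond=None)[0];a=o1+s[0]*d1;b=o2+s[1]*d2
    return (a+b)/2,np.linalg.norm(a-b)
def blobs(im,lo,hi,box,amin=8):
    x0,y0,x1,y1=box;h=cv2.cvtColor(im,cv2.COLOR_BGR2HSV)[y0:y1,x0:x1]
    m=cv2.inRange(h,np.array(lo),np.array(hi));n,_,st,c=cv2.connectedComponentsWithStats(m)
    return sorted([(int(st[i,4]),np.round(c[i]+[x0,y0],1).tolist(),(st[i,:4]+[x0,y0,0,0]).tolist()) for i in range(1,n) if st[i,4]>=amin],reverse=True)
E
python3 - <<'E'
from h import *
t=cv2.imread("pics/top0.png");s=cv2.imread("pics/scene0.png")
B=(195,150,330,300);S=(210,170,370,280)
for nm,lo,hi in(("blue",(100,120,60),(130,255,255)),("red",(0,150,80),(4,255,255)),("orange",(8,130,90),(22,255,255)),("turq",(80,100,60),(95,255,255))):
    print(nm,"T",blobs(t,lo,hi,B)[:4],"S",blobs(s,lo,hi,S)[:4])
a=cv2.resize(t[155:305,195:335],None,fx=4,fy=4,interpolation=2);cv2.imwrite("pics/c1.png",a)
E
```

```text
blue T [(550, [219.8, 176.1], [208, 161, 28, 33]), (342, [312.9, 202.0], [302, 191, 23, 24]), (81, [261.2, 184.8], [257, 179, 9, 12]), (22, [254.0, 230.1], [248, 229, 12, 4])] S [(766, [226.7, 253.9], [214, 237, 26, 35]), (473, [342.3, 223.4], [330, 207, 26, 29]), (251, [346.5, 189.1], [338, 182, 19, 15]), (104, [293.7, 197.5], [288, 193, 13, 10])]
red T [(13, [287.8, 198.6], [286, 197, 4, 4])] S [(106, [259.4, 200.0], [254, 194, 10, 13])]
orange T [(143, [256.3, 216.8], [248, 207, 19, 22])] S [(364, [292.3, 239.3], [280, 227, 25, 23])]
turq T [(439, [304.2, 166.6], [293, 154, 24, 27]), (360, [232.8, 281.6], [221, 270, 25, 24])] S [(442, [304.1, 190.4], [293, 178, 22, 28]), (318, [241.5, 273.9], [227, 267, 30, 13])]
```

View pics/c1.png

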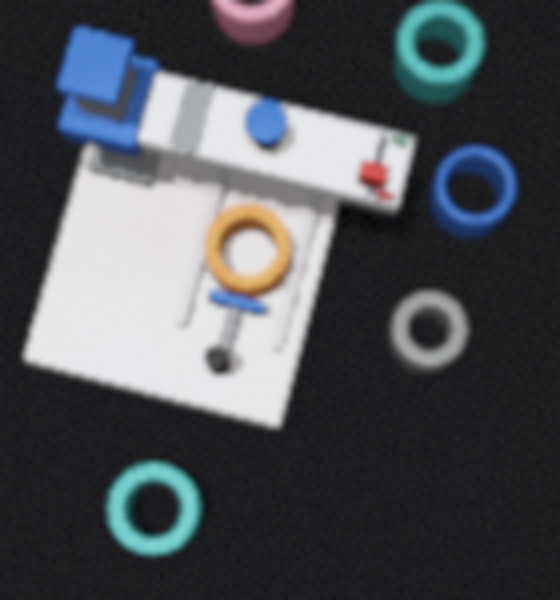

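The crop confirms the orange ring in the lane at (248,249), with the blue ram plate just behind it and the dark handle top at about (218,355). The knob cap is at (267,121) and the red tab at (373,172) beside its red mark.

```bash
python3 - <<'E'
from h import *
c=lambda u,v:(195+u/4-.4,155+v/4-.4)
print("cam",ray("top",(0,0))[0],ray("scene",(0,0))[0])
K=onz("top",c(267,121),.2);T=onz("top",c(373,172),.189);S=onz("top",c(248,249),.07);H=onz("top",c(218,354),.085)
print("K",K,"T",T,"S",S,"H",H,"turq",onz("top",c(153,508),.06))
print("knob tri",tri((293.7,197.5),(261.3,184.9)), "scene z .2",onz("scene",(293.7,197.3),.2))
print("corners",[onz("top",c(*p),.01).round(4).tolist() for p in((24,360),(281,427),(333,212))])
a=onz("top",c(24,360),.01);b=onz("top",c(281,427),.01);d=(a-b);print("yaw edge",np.arctan2(-d[0],d[1]),np.linalg.norm(d))
d=K-T;print("yaw KT",np.arctan2(-d[0],d[1]),np.linalg.norm(d))
d=onz("top",c(333,212),.01)-b;print("yaw x edge",np.arctan2(d[1],d[0]))
for l in ("S","H"):
  pass
for y in(-.25,-.24,-.26):
  x=np.array([np.cos(y),np.sin(y)]);n=np.array([-x[1],x[0]]);print(y,[((P-K)[:2]@x,(P-K)[:2]@n) for P in(S,H,T)])
E
```

```text
cam [ 0.32848408 -0.01163627  1.24354715] [ 1.41976659 -0.1383126   0.77648927]
K [0.59875646 0.02339367 0.2       ] T [ 0.56821599 -0.04921841  0.189     ] S [0.53354985 0.03849304 0.07      ] H [0.45268047 0.05683077 0.085     ] turq [0.34081219 0.10138721 0.06      ]
knob tri (array([0.59969534, 0.02286714, 0.19530728]), np.float64(0.0016461736940017427)) scene z .2 [0.60550215 0.02086894 0.2       ]
corners [[0.4514, 0.2115, 0.01], [0.4059, 0.0106, 0.01], [0.5756, -0.0248, 0.01]]
yaw edge -0.2228975561428683 0.20606650838133453
yaw KT -0.3981360369032069 0.07953762634034421
yaw x edge -0.2054359343746041
-0.25 [(np.float64(-0.06691513881719176), np.float64(-0.0015024062231486894)), (np.float64(-0.14980731191671204), np.float64(-0.0037421581363726404)), (np.float64(-0.011626533834017683), np.float64(-0.07791057511572268))]
-0.24 [(np.float64(-0.06692681689996381), np.float64(-0.0008331908677589837)), (np.float64(-0.14983724257120956), np.float64(-0.002243922878618401)), (np.float64(-0.01240504527829666), np.float64(-0.07779041621883531))]
-0.26 [(np.float64(-0.06689676927630042), np.float64(-0.0021714713391680755)), (np.float64(-0.1497624006558619), np.float64(-0.0052400191814316885)), (np.float64(-0.010846859746044057), np.float64(-0.07802294302002376))]
```

```bash
cat > g.py <<'E'
import sys
from h import *
O=np.array([.599,.0225]);Y=-.225
def go(x,y,z,yaw=None):
    s=read_state();R=Rn.from_rotvec(s["tcp_rot"]);p=np.array(s["tool_pos"])
    ex=np.array([np.cos(Y),np.sin(Y)]);ey=np.array([-ex[1],ex[0]])
    w=np.r_[O+x*ex+y*ey,z]; l=(p[:2]-O)
    tx=R.as_matrix()[:,0]
    print("t",s["time"],"st xyz mm",np.round([l@ex*1e3,l@ey*1e3,p[2]*1e3],1),"F",np.round(s["wrist_force"],1),"w",round(s["width"],2),"q6",round(s["q"][5],2),
     "toolx ang in station",round(np.arctan2(tx[1],tx[0])-Y,3),"toolz",R.as_matrix()[:,2].round(3))
    print("delta tool cm",(R.inv().apply(w-p)*100).round(2),"| dx dir",R.inv().apply(np.r_[ex,0]).round(3),"dy dir",R.inv().apply(np.r_[ey,0]).round(3))
if __name__=="__main__": go(*[float(v) for v in sys.argv[1:4]])
E
python3 g.py -.19 0 .23
```

```text
t 0.1 st xyz mm [-418.1  499.3  230.1] F [-1.  -1.  -0.4] w 1.0 q6 -0.04 toolx ang in station 2.901 toolz [-0.001 -0.002 -1.   ]
delta tool cm [-34.06 -43.05   0.09] | dx dir [-0.971  0.238 -0.001] dy dir [ 0.238  0.971 -0.002]
```

```bash
python3 -m crank '[[[0,0,0,0,0,-0.12],[0,0,0,0,0,-0.1205],[-1.52,-3.33,0,0,0,0],[-1.52,-3.33,0,0,0,0],[-1.52,-3.33,0,0,0,0],[-1.52,-3.33,0,0,0,0],[-1.52,-3.33,0,0,0,0],[-1.52,-3.33,0,0,0,0]]]' 0 40; python3 -m crank '[[[-1.52,-3.33,0,0,0,0],[-1.52,-3.33,0,0,0,0],[-1.52,-3.33,0,0,0,0],[-1.52,-3.33,0,0,0,0],[-1.52,-3.33,0,0,0,0],[-1.52,-3.33,0,0,0,0],[-1.52,-3.33,0,0,0,0],[0,0,0,0,0,0]]]'; python3 g.py -.19 0 .05
```

```text
time: 0.77
tool_pos: [0.3471, 0.386, 0.2306]
tcp_rot: [-0.352, -3.121, 0.001]
wrist_force: [0.2, -0.1, 0.4]
width: -0.001
grip_force: 0.0
time: 1.43
tool_pos: [0.3996, 0.1316, 0.2309]
tcp_rot: [0.362, 3.12, -0.005]
wrist_force: [-0.1, 0.7, -0.6]
width: -0.001
grip_force: 0.0
t 1.4333 st xyz mm [-218.7   61.9  230.9] F [-0.1  0.7 -0.6] w -0.0 q6 -1.08 toolx ang in station 3.136 toolz [ 0.    -0.003 -1.   ]
delta tool cm [-2.89 -6.11 18.12] | dx dir [-1.     0.006  0.001] dy dir [ 0.006  1.    -0.003]
```

```bash
python3 -m crank '[[[-1.45,-3.05,0,0,0,0],[-1.44,-3.06,0,0,0,0],[0,0,3,0,0,0],[0,0,3,0,0,0],[0,0,3,0,0,0],[0,0,0,0,0,0]]]'; python3 - <<'E'
from h import *
cv2.imwrite("pics/t2.png",cv2.resize(read_camera("top")[155:305,175:335],None,fx=4,fy=4))
E
python3 g.py -.19 0 .05
```

```text
time: 1.93
tool_pos: [0.4083, 0.0705, 0.1352]
tcp_rot: [-0.353, -3.11, 0.004]
wrist_force: [-1.4, -0.9, -1.2]
width: -0.004
grip_force: 0.0
t 1.9833 st xyz mm [-195.     4.9  138. ] F [-0.2 -0.4 -0. ] w -0.0 q6 -1.23 toolx ang in station 3.141 toolz [-0.008 -0.001 -1.   ]
delta tool cm [-0.57 -0.47  8.79] | dx dir [-1.     0.001 -0.008] dy dir [ 0.001  1.    -0.003]
```

View pics/t2.png

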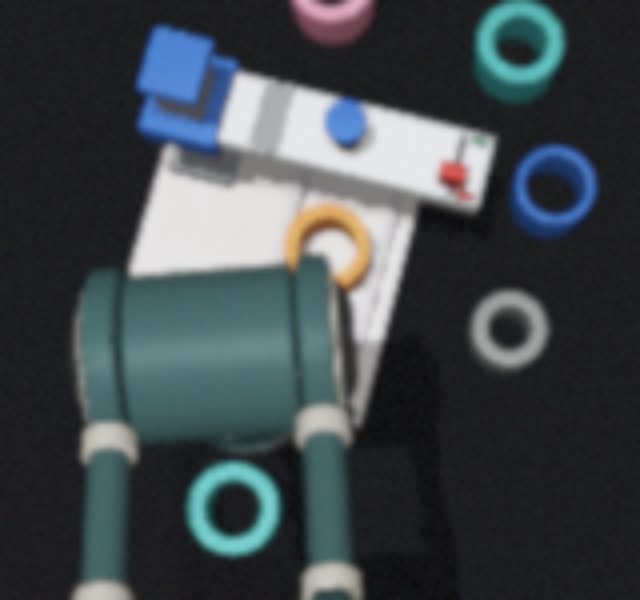

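The top view now shows the wrist over the ram, with the sleeve, tab and knob unchanged. Descending behind the handle.

```bash
python3 -m crank '[[[-0.3,-0.45,2.2,0,0,0],[0,0,2.2,0,0,0],[0,0,2.2,0,0,0],[0,0,2.2,0,0,0],[0,0,0,0,0,0],[0,0,0,0,0,0]]]'; python3 - <<'E'
from h import *
cv2.imwrite("pics/s2.png",cv2.resize(read_camera("scene")[110:290,190:390],None,fx=4,fy=4)[:600])
E
python3 g.py -.108 0 .05
```

```text
time: 2.48
tool_pos: [0.4157, 0.0664, 0.0541]
tcp_rot: [-0.352, -3.121, 0.0]
wrist_force: [0.4, 0.7, 0.4]
width: -0.0
grip_force: 0.0
t 2.5333 st xyz mm [-187.4    2.2   55. ] F [0.8 0.1 0.3] w 0.0 q6 -1.25 toolx ang in station 3.142 toolz [ 0.002  0.    -1.   ]
delta tool cm [-7.93 -0.22  0.51] | dx dir [-1.    -0.     0.002] dy dir [-0.     1.     0.001]
```

View pics/s2.png

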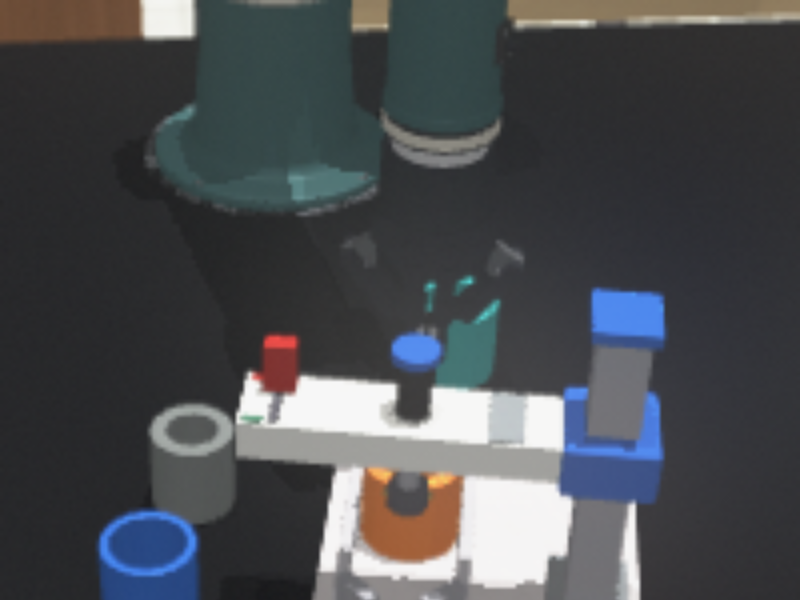

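The scene crop shows the arm behind the ram, with the gauge raised and the tab at red. The head sits above the sleeve. Now pushing.

```bash
python3 -m crank '[[[-0.6,-0.2,0.4,0,0,0],[-0.8,0,0,0,0,0],[-0.8,0,0,0,0,0],[-0.8,0,0,0,0,0],[-0.8,0,0,0,0,0],[-0.8,0,0,0,0,0],[-0.8,0,0,0,0,0],[-0.8,0,0,0,0,0]]]';python3 -m crank '[[[-0.4,0,0,0,0,0],[-0.4,0,0,0,0,0],[-0.3,0,0,0,0,0],[0,0,0,0,0,0],[0,0,0,0,0,0]]]'; python3 g.py -.104 0 .05
```

```text
time: 3.2
tool_pos: [0.476, 0.05, 0.0492]
tcp_rot: [-0.353, -3.121, -0.0]
wrist_force: [-3.8, 1.6, 3.2]
width: -0.001
grip_force: 2.2
time: 3.62
tool_pos: [0.487, 0.0474, 0.0493]
tcp_rot: [0.353, 3.12, -0.0]
wrist_force: [0.3, -0.2, 0.1]
width: -0.0
grip_force: 0.1
t 3.6167 st xyz mm [-114.7   -0.7   49.3] F [ 0.3 -0.2  0.1] w -0.0 q6 -1.3 toolx ang in station 3.141 toolz [ 0.002 -0.    -1.   ]
delta tool cm [-1.07  0.07 -0.07] | dx dir [-1.     0.     0.002] dy dir [ 0.  1. -0.]
```

```bash
python3 -m crank '[[[-0.3,0,0,0,0,0],[-0.3,0,0,0,0,0],[-0.2,0,0,0,0,0]]]';python3 -m crank '[[[-0.15,0,0,0,0,0],[-0.1,0,0,0,0,0],[0,0,0,0,0,0]]]'; python3 g.py -.104 0 .05;python3 - <<'E'
from h import *
t=read_camera("top");s=read_camera("scene")
cv2.imwrite("pics/t3.png",t);cv2.imwrite("pics/s3.png",s)
print(blobs(t,(8,130,90),(22,255,255),(195,150,330,300)),blobs(s,(8,130,90),(22,255,255),(210,170,370,300)))
cv2.imwrite("pics/s3c.png",cv2.resize(s[180:290,220:370],None,fx=5,fy=5,interpolation=2))
E
```

```text
time: 3.87
tool_pos: [0.4938, 0.0458, 0.0492]
tcp_rot: [-0.353, -3.121, 0.0]
wrist_force: [-4.6, 1.3, 1.7]
width: -0.004
grip_force: 2.0
time: 4.12
tool_pos: [0.4966, 0.0452, 0.0492]
tcp_rot: [0.353, 3.122, -0.0]
wrist_force: [-3.7, -0.4, 1.0]
width: -0.002
grip_force: 1.4
t 4.1167 st xyz mm [-104.9   -0.7   49.2] F [-3.7 -0.4  1. ] w -0.0 q6 -1.3 toolx ang in station 3.141 toolz [ 0. -0. -1.]
delta tool cm [-0.09  0.07 -0.08] | dx dir [-1.  0.  0.] dy dir [ 0.  1. -0.]
[] [(600, [290.2, 248.1], [278, 232, 26, 35])]
```

View pics/s3c.png

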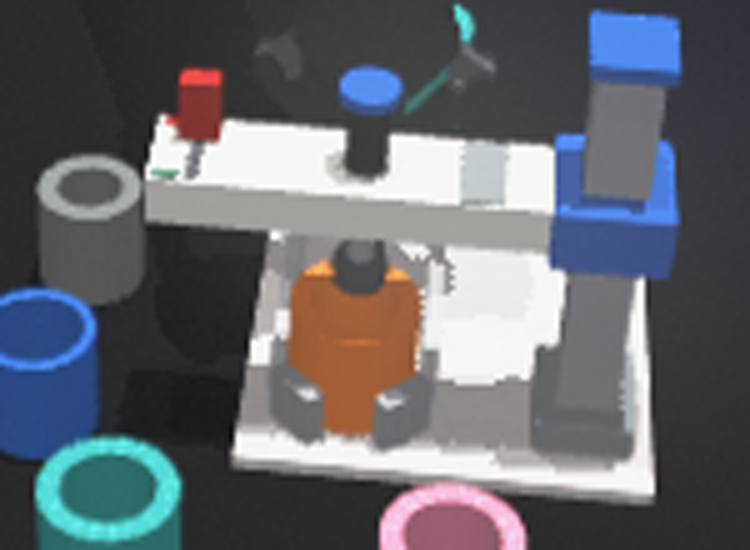

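The sleeve now stands between the V-stop faces at about (355,350) in the crop, under the head. Pressing on until the force shows firm contact.

```bash
for i in 1 2; do python3 -m crank '[[[-0.1,0,0,0,0,0],[0,0,0,0,0,0]]]'|sed -n '2p;4p'; done; python3 -m crank '[[[-0.1,0,0,0,0,0],[0,0,0,0,0,0]]]';python3 g.py -.104 0 .05
```

```text
tool_pos: [0.4974, 0.045, 0.0492]
wrist_force: [-3.0, 0.5, 1.4]
tool_pos: [0.4981, 0.0449, 0.0492]
wrist_force: [-4.4, -0.2, 1.6]
time: 4.72
tool_pos: [0.4981, 0.0448, 0.0492]
tcp_rot: [-0.353, -3.119, -0.0]
wrist_force: [-8.3, 1.0, 6.3]
width: -0.002
grip_force: 3.8
t 4.7167 st xyz mm [-103.3   -0.7   49.2] F [-8.3  1.   6.3] w -0.0 q6 -1.31 toolx ang in station 3.141 toolz [-0.003  0.    -1.   ]
delta tool cm [ 0.07  0.07 -0.08] | dx dir [-1.     0.    -0.003] dy dir [ 0.  1. -0.]
```

```bash
python3 -m crank '[[[1,0,0,0,0,0],[1,0,0,0,0,0],[0,0,-4,0,0,0],[0,0,-4,0,0,0],[0,0,-4,0,0,0],[0,0,-4,0,0,0],[0,0,-4,0,0,0],[0,0,0,0,0,0]]]' 5 40;python3 -m crank '[[[-4,0,0,0,0,0],[-4,0,0,0,0,0],[-4,0,0,0,0,0],[0,0,0,0,0,0],[0,0,0,0,0,0]]]'; python3 g.py 0 0 .161;python3 - <<'E'
from h import *
t=read_camera("top");s=read_camera("scene")
cv2.imwrite("pics/s4c.png",cv2.resize(s[90:290,200:390],None,fx=3,fy=3,interpolation=2))
E
```

```text
time: 5.38
tool_pos: [0.4852, 0.0495, 0.2595]
tcp_rot: [0.351, 3.104, 0.004]
wrist_force: [0.3, -0.2, 0.5]
width: 0.583
grip_force: 0.0
time: 5.8
tool_pos: [0.5979, 0.0219, 0.2477]
tcp_rot: [-0.354, -3.12, 0.0]
wrist_force: [-0.8, -0.2, 0.2]
width: 0.583
grip_force: 0.0
t 5.8 st xyz mm [ -1.   -0.8 247.7] F [-0.8 -0.2  0.2] w 0.58 q6 -1.35 toolx ang in station 3.14 toolz [-0.001 -0.    -1.   ]
delta tool cm [-0.11  0.09  8.67] | dx dir [-1.     0.001 -0.001] dy dir [ 0.001  1.    -0.   ]
```

View pics/s4c.png

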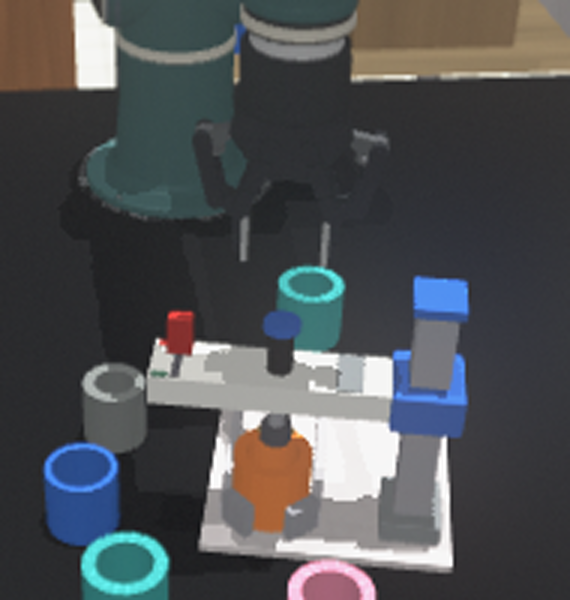

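The fingertips at (243,258) and (325,265) straddle the knob at (281,325), and the sleeve is at the stop under the head. Descending on the neck.

```bash
python3 -m crank '[[[-0.1,0.1,2.5,0,0,0],[0,0,2.5,0,0,0],[0,0,2.5,0,0,0],[0,0,1.1,0,0,0],[0,0,0,0,0,0]]]';python3 -m crank '[[[0,0,0,0,0,0],[0,0,0,0,0,0],[0,0,0,0,0,0],[0,0,0,0,0,0]]]' 0 40; python3 g.py 0 0 .161
```

```text
time: 6.32
tool_pos: [0.5944, 0.0235, 0.1603]
tcp_rot: [-0.352, -3.116, 0.001]
wrist_force: [-1.1, 0.5, -0.4]
width: 0.586
grip_force: 0.0
time: 6.65
tool_pos: [0.5987, 0.0236, 0.1653]
tcp_rot: [0.353, 3.12, 0.002]
wrist_force: [-2.2, 2.9, 3.7]
width: 0.332
grip_force: 39.4
t 6.65 st xyz mm [ -0.6   1.  165.3] F [-2.2  2.9  3.7] w 0.33 q6 -1.35 toolx ang in station 3.141 toolz [ 0.002  0.001 -1.   ]
delta tool cm [-0.06 -0.1   0.43] | dx dir [-1.     0.     0.002] dy dir [0.    1.    0.001]
```

The opening reads 28 mm, so the pads are on the cap, not the 20 mm neck. Reopening and going lower.

```bash
python3 -m crank '[[[0,0,0,0,0,0],[0,0,0,0,0,0],[0,0,0,0,0,0],[0,0,0.3,0,0,0],[0,0,0.3,0,0,0],[0,0,0,0,0,0],[0,0,0,0,0,0]]]' 5 40; python3 g.py 0 0 .157; python3 -m crank '[[[0,0,0,0,0,0],[0,0,0,0,0,0],[0,0,0,0,0,0],[0,0,0,0,0,0],[0,0,0,0,0,0]]]' 0 40; python3 g.py 0 0 .157
```

```text
time: 7.23
tool_pos: [0.5977, 0.0229, 0.1566]
tcp_rot: [-0.353, -3.121, 0.0]
wrist_force: [-0.5, 0.3, 0.8]
width: 0.584
grip_force: 0.0
t 7.2333 st xyz mm [-1.400e+00  1.000e-01  1.566e+02] F [-0.5  0.3  0.8] w 0.58 q6 -1.35 toolx ang in station 3.141 toolz [-0.001 -0.    -1.   ]
delta tool cm [-0.14 -0.01 -0.04] | dx dir [-1.     0.    -0.001] dy dir [ 0.  1. -0.]
time: 7.65
tool_pos: [0.5982, 0.0237, 0.1574]
tcp_rot: [0.353, 3.121, 0.002]
wrist_force: [0.2, 4.5, 1.0]
width: 0.318
grip_force: 39.3
t 7.65 st xyz mm [ -1.    1.  157.4] F [0.2 4.5 1. ] w 0.32 q6 -1.35 toolx ang in station 3.141 toolz [ 0.001  0.001 -1.   ]
delta tool cm [-0.1  -0.1   0.04] | dx dir [-1.  0.  0.] dy dir [0.    1.    0.001]
```

Firm hold at 27 mm, which is enough to move a carriage with 4 N of friction. Lowering in stages and watching the force.

```bash
python3 -m crank '[[[0,0,0.4,0,0,0],[0,0,0.4,0,0,0],[0,0,0.4,0,0,0],[0,0,0.4,0,0,0],[0,0,0,0,0,0]]]'; python3 -m crank '[[[0,0,0.5,0,0,0],[0,0,0.5,0,0,0],[0,0,0.5,0,0,0],[0,0,0.5,0,0,0],[0,0,0.5,0,0,0],[0,0,0.4,0,0,0],[0,0,0,0,0,0]]]'; python3 -m crank '[[[0,0,0.3,0,0,0],[0,0,0.3,0,0,0],[0,0,0.2,0,0,0],[0,0,0,0,0,0],[0,0,0,0,0,0]]]'; python3 - <<'E'
from h import *
s=read_camera("scene");cv2.imwrite("pics/s5c.png",cv2.resize(s[150:290,200:390],None,fx=4,fy=4,interpolation=2))
E
```

```text
time: 8.07
tool_pos: [0.5982, 0.0237, 0.1411]
tcp_rot: [0.353, 3.121, 0.002]
wrist_force: [2.3, 6.1, 0.3]
width: 0.324
grip_force: 39.4
time: 8.65
tool_pos: [0.5982, 0.0237, 0.112]
tcp_rot: [0.353, 3.121, 0.002]
wrist_force: [1.9, 6.3, -0.3]
width: 0.319
grip_force: 39.5
time: 9.07
tool_pos: [0.5983, 0.0237, 0.1044]
tcp_rot: [0.353, 3.121, 0.001]
wrist_force: [-0.3, 6.0, 1.5]
width: 0.32
grip_force: 39.5
```

View pics/s5c.png

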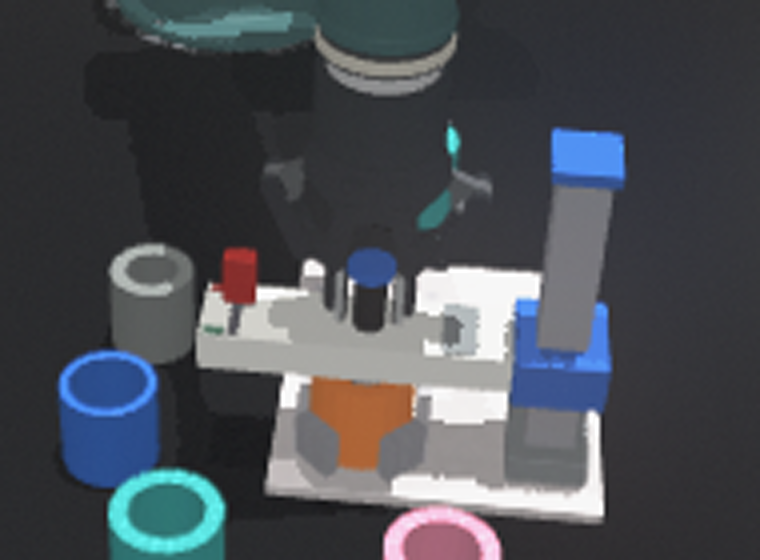

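The carriage is down about 53 mm with the head in the sleeve at (362,420). The tab is still at red at (240,275). Releasing, lifting and moving to the -x side of the tab.

```bash
python3 -m crank '[[[0,0,0,0,0,0],[0,0,0,0,0,0],[0,0,0,0,0,0],[0,0,-2.5,0,0,0],[0,0,-3,0,0,0],[0,0,-3,0,0,0],[0,0,0,0,0,0]]]' 5; python3 -m crank '[[[1.9,-3.9,0,0,0,0],[1.9,-3.9,0,0,0,0],[0,0,0,0,0,0],[0,0,0,0,0,0],[0,0,0,0,0,0]]]' 0; python3 g.py -.038 -.079 .112
```

```text
time: 9.7
tool_pos: [0.6023, 0.0224, 0.1966]
tcp_rot: [0.352, 3.11, 0.001]
wrist_force: [0.9, 0.2, 1.3]
width: 0.583
grip_force: 0.0
time: 10.12
tool_pos: [0.5459, -0.0423, 0.1894]
tcp_rot: [0.355, 3.121, 0.0]
wrist_force: [-0.2, -0.0, 0.1]
width: 0.002
grip_force: 0.0
t 10.1167 st xyz mm [-37.3 -75.  189.4] F [-0.2 -0.   0.1] w 0.0 q6 -1.47 toolx ang in station 3.14 toolz [ 0.001 -0.    -1.   ]
delta tool cm [ 0.07 -0.4   7.74] | dx dir [-1.     0.002  0.001] dy dir [0.002 1.    0.   ]
```

```bash
python3 -m crank '[[[0.2,-0.35,2.6,0,0,0],[0,0,2.6,0,0,0],[0,0,2.5,0,0,0],[0,0,0,0,0,0],[0,0,0,0,0,0]]]'; python3 -m crank '[[[-0.5,0,0,0,0,0],[-0.5,0,0,0,0,0],[-0.5,0,0,0,0,0],[-0.5,0,0,0,0,0],[-0.5,0,0,0,0,0],[-0.3,0,0,0,0,0],[0,0,0,0,0,0],[0,0,0,0,0,0]]]';  python3 g.py -.004 -.079 .112
```

```text
time: 10.53
tool_pos: [0.5421, -0.0439, 0.1107]
tcp_rot: [-0.351, -3.118, -0.0]
wrist_force: [0.3, -0.3, 0.1]
width: -0.0
grip_force: 0.0
time: 11.2
tool_pos: [0.5711, -0.0513, 0.1124]
tcp_rot: [0.353, 3.12, -0.0]
wrist_force: [-0.6, 0.1, 0.6]
width: -0.0
grip_force: 0.0
t 11.2 st xyz mm [-10.7 -78.2 112.4] F [-0.6  0.1  0.6] w -0.0 q6 -1.48 toolx ang in station 3.141 toolz [ 0.002 -0.    -1.   ]
delta tool cm [-0.67 -0.08  0.04] | dx dir [-1.     0.     0.002] dy dir [ 0.  1. -0.]
```

```bash
python3 -m crank '[[[-0.3,0,0,0,0,0],[-0.2,0,0,0,0,0],[0,0,0,0,0,0]]]'; python3 -m crank '[[[-0.1,0,0,0,0,0],[-0.1,0,0,0,0,0],[0,0,0,0,0,0]]]';  python3 g.py -.004 -.079 .112; python3 - <<'E'
from h import *
s=read_camera("scene");print(blobs(s,(0,150,80),(4,255,255),(210,170,370,280))); cv2.imwrite("pics/s6.png",s)
p=cv2.imread("pics/s5c.png");
E
```

```text
time: 11.45
tool_pos: [0.575, -0.0523, 0.1121]
tcp_rot: [-0.353, -3.121, 0.0]
wrist_force: [-2.4, 1.1, 1.9]
width: -0.002
grip_force: 1.4
time: 11.7
tool_pos: [0.577, -0.0527, 0.1121]
tcp_rot: [-0.353, -3.121, 0.0]
wrist_force: [-2.8, 0.4, 0.7]
width: 0.0
grip_force: 1.7
t 11.7 st xyz mm [ -4.7 -78.2 112.1] F [-2.8  0.4  0.7] w 0.0 q6 -1.48 toolx ang in station 3.141 toolz [-0. -0. -1.]
delta tool cm [-0.07 -0.08  0.01] | dx dir [-1.  0. -0.] dy dir [ 0.  1. -0.]
[(104, [258.4, 223.7], [254, 218, 9, 13])]
```

```bash
python3 -m crank '[[[-0.1,0,0,0,0,0],[-0.1,0,0,0,0,0],[0,0,0,0,0,0]]]'|grep -E "pos|force"; python3 -m crank '[[[-0.1,0,0,0,0,0],[-0.1,0,0,0,0,0],[0,0,0,0,0,0]]]'|grep -E "pos|force";  python3 g.py -.004 -.079 .112
```

```text
tool_pos: [0.5791, -0.0532, 0.1121]
wrist_force: [-3.7, -0.9, 1.4]
grip_force: 1.7
tool_pos: [0.5796, -0.0533, 0.112]
wrist_force: [-7.6, 0.9, 4.9]
grip_force: 3.7
t 12.25 st xyz mm [ -2.  -78.2 112. ] F [-7.6  0.9  4.9] w 0.0 q6 -1.48 toolx ang in station 3.141 toolz [-0.003  0.    -1.   ]
delta tool cm [ 0.2  -0.08 -0.  ] | dx dir [-1.     0.    -0.003] dy dir [ 0.  1. -0.]
```

```bash
python3 -m crank '[[[0.5,0,0,0,0,0],[0.5,0,0,0,0,0],[0,0,-3,0,0,0],[0,0,-3,0,0,0],[0,0,0,0,0,0],[-2.7,0,0,0,0,0],[-2.6,0,0,0,0,0],[0,0,0,0,0,0]]]'; python3 -m crank '[[[0,0,0,0,0,0],[0,0,0,0,0,0],[0,0,0,0,0,0]]]' >/dev/null; python3 g.py .041 -.079 .112;python3 - <<'E'
from h import *
s=read_camera("scene");cv2.imwrite("pics/s7c.png",cv2.resize(s[170:290,200:370],None,fx=4,fy=4,interpolation=2))
E
```

```text
time: 12.92
tool_pos: [0.6279, -0.0641, 0.1736]
tcp_rot: [0.353, 3.114, -0.0]
wrist_force: [0.6, -0.1, 1.0]
width: 0.001
grip_force: 0.0
t 13.1667 st xyz mm [ 41.6 -78.1 172. ] F [-1.1 -0.5 -0.1] w -0.0 q6 -1.49 toolx ang in station 3.141 toolz [-0.001  0.    -1.   ]
delta tool cm [ 0.05 -0.09  6.  ] | dx dir [-1.     0.    -0.001] dy dir [0. 1. 0.]
```

View pics/s7c.png

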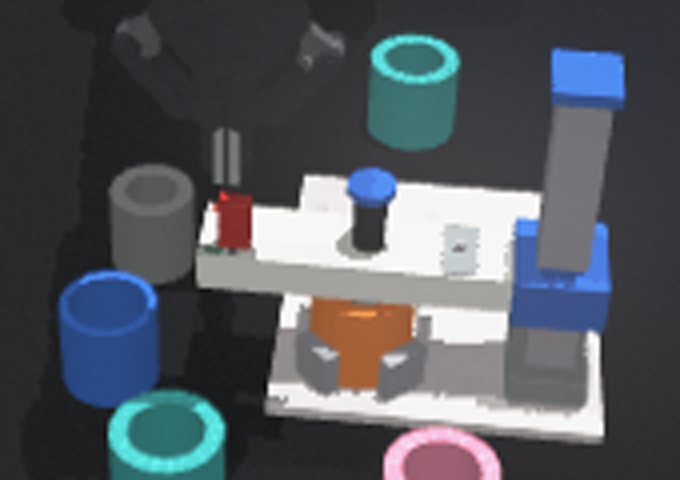

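The tab at (235,220) now stands at the green mark, with the carriage down and the fingers up beyond the tab. Now locking from the +x side.

```bash
python3 -m crank '[[[0,0,2,0,0,0],[0,0,2,0,0,0],[0,0,2,0,0,0],[0,0,0,0,0,0],[0,0,0,0,0,0]]]'; python3 -m crank '[[[0.5,0,0,0,0,0],[0.5,0,0,0,0,0],[0.5,0,0,0,0,0],[0.5,0,0,0,0,0],[0.5,0,0,0,0,0],[0.4,0,0,0,0,0],[0,0,0,0,0,0],[0,0,0,0,0,0]]]';  python3 g.py .004 -.079 .112
```

```text
time: 13.63
tool_pos: [0.6211, -0.0628, 0.111]
tcp_rot: [-0.353, -3.118, -0.0]
wrist_force: [0.4, -1.1, 1.0]
width: 0.002
grip_force: 0.0
time: 14.3
tool_pos: [0.595, -0.0566, 0.1131]
tcp_rot: [0.353, 3.12, 0.0]
wrist_force: [2.6, -0.6, 2.7]
width: -0.002
grip_force: 1.6
t 14.3 st xyz mm [ 13.8 -78.  113.1] F [ 2.6 -0.6  2.7] w -0.0 q6 -1.48 toolx ang in station 3.141 toolz [ 0.002 -0.    -1.   ]
delta tool cm [ 0.98 -0.1   0.11] | dx dir [-1.     0.     0.002] dy dir [0. 1. 0.]
```

```bash
python3 -m crank '[[[0.3,0,0,0,0,0],[0.3,0,0,0,0,0],[0.2,0,0,0,0,0],[0,0,0,0,0,0]]]'|grep -E "pos|force"; python3 -m crank '[[[0.15,0,0,0,0,0],[0.1,0,0,0,0,0],[0,0,0,0,0,0]]]'|grep -E "pos|force"; python3 -m crank '[[[0.1,0,0,0,0,0],[0.1,0,0,0,0,0],[0,0,0,0,0,0]]]'|grep -E "pos|force"; python3 g.py .004 -.079 .112
```

```text
tool_pos: [0.589, -0.0552, 0.1131]
wrist_force: [8.6, -1.5, 0.9]
grip_force: 4.6
tool_pos: [0.5889, -0.0552, 0.1133]
wrist_force: [15.0, -3.1, -3.4]
grip_force: 7.7
tool_pos: [0.5889, -0.0551, 0.114]
wrist_force: [18.2, -4.7, -4.6]
grip_force: 9.6
t 15.1333 st xyz mm [  7.4 -77.9 114. ] F [18.2 -4.7 -4.6] w 0.0 q6 -1.48 toolx ang in station 3.141 toolz [ 0.014 -0.003 -1.   ]
delta tool cm [ 0.35 -0.11  0.2 ] | dx dir [-1.     0.     0.014] dy dir [0.    1.    0.001]
```

End stop reached, since the contact geometry matches on both sides (half width about 10.7 mm). Backing off and going above the knob.

```bash
python3 -m crank '[[[-0.8,0,0,0,0,0],[-0.8,0,0,0,0,0],[0,0,-3,0,0,0],[0,0,-3,0,0,0],[0,0,-3,0,0,0],[0,0,0,0,0,0],[0,0,0,0,0,0]]]'; python3 -m crank '[[[0.8,3.9,0,0,0,0],[0.8,3.9,0,0,0,0],[0,0,0,0,0,0],[0,0,0,0,0,0],[0,0,0,0,0,0]]]' 5 40; python3 g.py -.001 .0 .104;python3 - <<'E'
from h import *
s=read_camera("scene");cv2.imwrite("pics/s8c.png",cv2.resize(s[170:290,200:370],None,fx=4,fy=4,interpolation=2))
E
```

```text
time: 15.72
tool_pos: [0.5982, -0.0573, 0.2036]
tcp_rot: [0.353, 3.121, 0.0]
wrist_force: [-0.5, 0.4, -0.8]
width: 0.001
grip_force: 0.0
time: 16.13
tool_pos: [0.5982, 0.0222, 0.2]
tcp_rot: [-0.351, -3.117, 0.002]
wrist_force: [0.8, 0.4, 0.5]
width: 0.589
grip_force: 0.0
t 16.1333 st xyz mm [ -0.7  -0.5 200. ] F [0.8 0.4 0.5] w 0.59 q6 -1.35 toolx ang in station 3.142 toolz [-0.005 -0.001 -1.   ]
delta tool cm [-0.02  0.06  9.6 ] | dx dir [-1.    -0.001 -0.004] dy dir [-0.001  1.    -0.002]
```

View pics/s8c.png

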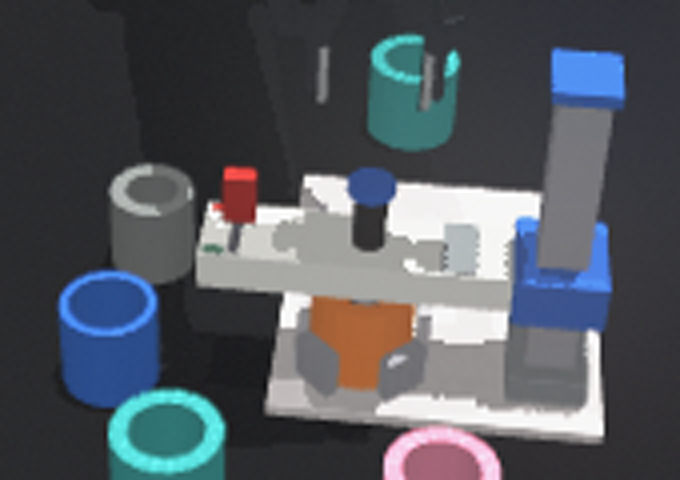

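The tab is back at the red mark at (240,195), with the sleeve at the stop and the carriage down. Gripping the knob again.

```bash
python3 -m crank '[[[0,0.15,3.2,0,0,0],[0,0,3.2,0,0,0],[0,0,3.1,0,0,0],[0,0,0,0,0,0],[0,0,0,0,0,0]]]'; python3 -m crank '[[[0,0,0,0,0,0],[0,0,0,0,0,0],[0,0,0,0,0,0],[0,0,0,0,0,0],[0,0,0,0,0,0]]]' 0 40; python3 g.py -.001 .0 .157
```

```text
time: 16.6
tool_pos: [0.5979, 0.0224, 0.1049]
tcp_rot: [-0.355, -3.115, 0.001]
wrist_force: [-0.0, 0.0, 1.2]
width: 0.587
grip_force: 0.0
time: 17.02
tool_pos: [0.6019, 0.023, 0.1096]
tcp_rot: [0.353, 3.118, -0.001]
wrist_force: [-0.2, -3.3, 4.1]
width: 0.332
grip_force: 39.5
t 17.0167 st xyz mm [  2.7   1.1 109.6] F [-0.2 -3.3  4.1] w 0.33 q6 -1.35 toolx ang in station 3.141 toolz [ 0.004 -0.001 -1.   ]
delta tool cm [ 0.35 -0.12 -4.74] | dx dir [-1.     0.     0.004] dy dir [ 0.  1. -0.]
```

```bash
python3 -m crank '[[[0,0,0,0,0,0],[0,0,0,0,0,0],[0,0,0,0,0,0],[0,0,0.3,0,0,0],[0,0,0.2,0,0,0],[0,0,0,0,0,0],[0,0,0,0,0,0]]]' 5 40; python3 -m crank '[[[0,0,0,0,0,0],[0,0,0,0,0,0],[0,0,0,0,0,0],[0,0,0,0,0,0],[0,0,0,0,0,0]]]' 0 40;  python3 -m crank '[[[0,0,-0.4,0,0,0],[0,0,-0.4,0,0,0],[0,0,-0.4,0,0,0],[0,0,-0.4,0,0,0],[0,0,0,0,0,0]]]'
```

```text
time: 17.6
tool_pos: [0.5998, 0.0238, 0.1016]
tcp_rot: [-0.353, -3.121, 0.0]
wrist_force: [0.2, 0.4, -0.3]
width: 0.587
grip_force: 0.0
time: 18.02
tool_pos: [0.6002, 0.0234, 0.1021]
tcp_rot: [0.353, 3.122, -0.001]
wrist_force: [0.3, -2.4, -2.4]
width: 0.292
grip_force: 90.6
time: 18.43
tool_pos: [0.6002, 0.0234, 0.1193]
tcp_rot: [-0.353, -3.122, 0.001]
wrist_force: [-1.3, -2.7, 0.1]
width: 0.29
grip_force: 90.6
```

```bash
python3 -m crank '[[[0,0,-0.5,0,0,0],[0,0,-0.5,0,0,0],[0,0,-0.5,0,0,0],[0,0,-0.5,0,0,0],[0,0,-0.5,0,0,0],[0,0,-0.5,0,0,0],[0,0,-0.3,0,0,0],[0,0,0,0,0,0]]]'; python3 -m crank '[[[0,0,-0.2,0,0,0],[0,0,0,0,0,0],[0,0,0,0,0,0]]]'; python3 - <<'E'
from h import *
s=read_camera("scene");cv2.imwrite("pics/s9.png",s)
a=cv2.imread("pics/s3.png")
for im in(a,s): print(blobs(im,(8,130,90),(22,255,255),(210,170,370,300)),blobs(im,(0,150,80),(4,255,255),(210,170,370,280)))
E
```

```text
time: 19.1
tool_pos: [0.6002, 0.0234, 0.1526]
tcp_rot: [0.353, 3.121, -0.001]
wrist_force: [-1.9, -5.2, 1.7]
width: 0.288
grip_force: 90.5
time: 19.35
tool_pos: [0.6002, 0.0234, 0.154]
tcp_rot: [0.353, 3.121, -0.001]
wrist_force: [-0.1, -4.5, -1.4]
width: 0.293
grip_force: 91.0
[(600, [290.2, 248.1], [278, 232, 26, 35])] [(106, [259.4, 200.0], [254, 194, 10, 13])]
[(584, [290.2, 248.7], [278, 234, 26, 33])] [(106, [259.5, 200.8], [254, 194, 11, 14])]
```

```bash
python3 -m crank '[[[0,0,-0.15,0,0,0],[0,0,0,0,0,0],[0,0,0,0,0,0]]]'|grep -E "pos|force"; python3 -m crank '[[[0,0,-0.1,0,0,0],[0,0,0,0,0,0],[0,0,0,0,0,0]]]'|grep -E "pos|force"
```

```text
tool_pos: [0.6002, 0.0234, 0.1552]
wrist_force: [0.8, -4.4, -2.5]
grip_force: 91.2
tool_pos: [0.6002, 0.0234, 0.1554]
wrist_force: [2.9, -5.3, -6.0]
grip_force: 91.9
```

At the top stop. Releasing and lifting clear.

```bash
python3 -m crank '[[[0,0,0,0,0,0],[0,0,0,0,0,0],[0,0,0,0,0,0],[0,0,0,0,0,0],[0,0,-2,0,0,0],[0,0,-3,0,0,0],[0,0,-3,0,0,0],[0,0,-3,0,0,0]]]' 5; python3 -m crank '[[[4,0,0,0,0,0],[4,0,0,0,0,0],[4,0,0,0,0,0],[4,0,0,0,0,0],[0,0,0,0,0,0],[0,0,0,0,0,0],[0,0,0,0,0,0]]]'; python3 - <<'E'
from h import *
s=read_camera("scene");t=read_camera("top");cv2.imwrite("pics/s10c.png",np.hstack([cv2.resize(s[180:290,220:370],(400,293),interpolation=2),cv2.resize(t[150:260,195:345],(400,293),interpolation=2)]))
print(blobs(s,(8,130,90),(22,255,255),(210,170,370,300)),blobs(s,(0,150,80),(4,255,255),(210,170,370,280)))
E
```

```text
time: 20.57
tool_pos: [0.6, 0.0241, 0.2674]
tcp_rot: [-0.353, -3.122, -0.001]
wrist_force: [0.9, 0.4, 0.1]
width: 0.589
grip_force: 0.0
time: 21.15
tool_pos: [0.4449, 0.0597, 0.267]
tcp_rot: [0.352, 3.119, 0.001]
wrist_force: [0.5, -0.7, 0.4]
width: 0.585
grip_force: 0.0
[(590, [290.3, 248.6], [278, 234, 26, 33])] [(104, [259.4, 200.0], [255, 194, 9, 13])]
```

View pics/s10c.png

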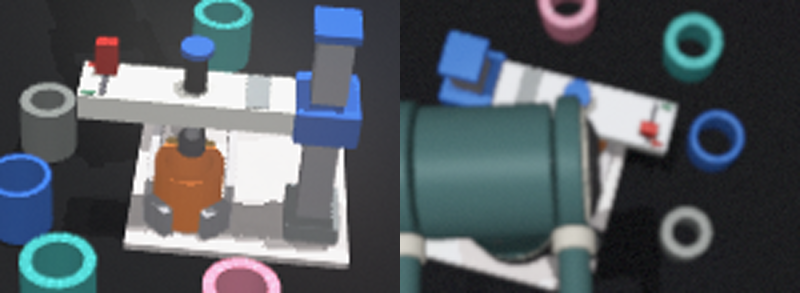

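The carriage is fully raised (tab back at its starting pixel) and the tab is at red. The sleeve is upright at the stop and the robot is clear.

```bash
python3 -c "
from workcell import *
print(finish_job())"
```

```text
the job is handed in; nothing more can be done
None
```

The job is handed in without a verdict shown: the orange sleeve stands upright at the stop, the head is raised and the tab is locked at red, but I did not see or measure the plunger width directly.

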